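Lock the turntable and take off the safety cap

ROBOT

A 7-joint arm with a two-finger parallel gripper is mounted at the origin on the work surface. World frame = base frame: x ahead of the robot, y to its left, z up, the work surface at z = 0. Lengths are in m, angles in rad, forces in N, time in s.
With the tool pointing down it reaches from about 0.425 to 0.875 m from the base axis. Payload 4.7 kg.
Tool frame: the origin (TCP) lies between the finger pads; the fingertips stand 11 mm ahead of it and the grasp point (between the pads) lies 8 mm behind it; z points along the fingers, y is the direction in which the jaws open and shut (so a half turn about z gives the same grasp; the last joint's range is limited). The gripper opens to 87 mm and grips with 3 to 60 N. Pads are 19 mm wide; open, the fingers measure 117 mm over their backs; the gripper's body (75 mm by 190 mm) begins 51 mm behind the grasp point.
Start: joints at [-1.183, 0.321, -0.07, 1.45, 0.023, 1.371, -0.057], TCP at [0.237, 0.605, 0.234] pointing down, gripper open.
Joint ranges: [-2.86, 2.86], [-0.3, 2.09], [-1.38, 1.24], [0.06, 2.45], [-1.56, 4.7], [0.09, 2.05], [-2.69, 2.69]. Speed limits (rad/s): [2.57, 2.57, 3.14, 3.14, 3.14, 3.14, 3.14].

INTERFACE

Orientations are given as a rotation vector (axis times angle).
In Python, from bench import ctrl gives the robot as it stands.
- The arm moves only by the tool servo_tool, never from a script. Its argument "series" is a list of rows, each an object with "travel": the shift along the tool's x, y, z in m, a list of three; "angular": the turn, a rotation vector about the tool's x, y, z in rad, a list of three. A call has 1 to 5 rows; each row shifts and turns the commanded pose from where the row before left it, along the tool's axes as they then stand; what a row does not reach is not made up. A row lasts 1/10 s, in which the tool goes at most 50 mm and 8.59 degrees, less where a joint would pass 70% of its speed; a pose out of reach is approached as far as the arm can. A call with a gripper value outside its range is refused whole. "claw" is the finger opening in m, from 0 to 0.087, set as the call begins (left out, the last holds). The fingers move at their own pace and stop on an object; "squeeze" is the grip in N (left out, the last holds). Time passes only in rows, so rows that do not move let the fingers close. It gives the time, the measured TCP pose, the force and the opening at its end, in the units of the state.
- ctrl.get_state(): the state, without advancing time (a new reading comes with each control period).
- ctrl.get_image(name): name is "scene" or "top" or "wrist"; returns the picture (420x560x3 uint8, red, green, blue); there is no depth.
- ctrl.calibration(name): a dict with "fx", "fy", "cx", "cy" (pixels), "rvec" (rotation vector, rad) and "tvec" (3), from world to camera coordinates, as OpenCV has them. Camera axes: x right, y down, z forward; pixel columns grow to the right and rows downward; lengths in m; the calibration is good to about 2 mm. A picture is of the moment at which its call begins: read the wrist's pose just before it. calibration takes no time and is no camera call; for the wrist camera it gives the pose at the moment of the call.
- ctrl.close_job(): hands the job in, once; it reports no verdict.
The state is a dict: "time": time; "joint_positions": joint angles; "qd": joint speeds; "joint_torque": joint torques, N m; "position": TCP position; "tool_rot": TCP orientation; "ft_force": force on the tool from outside, world axes, zero at the start; "torque": the same for the moment, N m; "grip_width": opening from 0.0 (shut) to 1.0 (fully open).
Only numpy, scipy, OpenCV 4.12 (cv2) and the standard library are available. Lean on these libraries where they do the work, as an engineer would, in place of code of your own. Each camera call takes 0.05 s, during which the arm holds its last target.

TASK

On the entrance counter, press the hinged brake cover at the edge of the turntable organizer down until it snaps shut and stays shut by itself, so that the turntable cannot spin. Then push the safety cap of the bottle in the middle of the turntable down, twist it counter-clockwise about a sixth of a turn while it is pushed down, and lift it off. Finish while still holding the cap in the gripper, upright and still, a few centimetres clear above the bottle; do not put it down or let go, and leave the leaf dish, keys, flashlight and bottle opener where they are.

Things in the scene. Friction and masses are not known exactly. Their poses are not given: they have to be found in the camera images.
- organizer: White plastic turntable organizer, fixed on the counter, bearing varies. Origin on the counter under the turning axis, z up. Round tray 244 mm across, flat flange at height 22 mm, thin wall of radius 92 mm up to 46 mm. On the organizer's own -x side, centred at (-145, 0) mm, stands the brake housing: 36 (x) by 104 (y) by 26 mm high, with the hinged brake cover over it.
- turntable (a joint): Turn of the tray about the vertical axis, rad, counter-clockwise from above positive. The tray with the bottle spins almost freely until the brake is snapped shut (then about 0.9 N m makes it slip).
- brake (a joint): Angle of the brake cover, rad: 0 shut (level, in its detent), positive raised. Starts at 0.45 to 0.75 and stays where it is left. From about 0.12 the brake shoe and detent resist; not snapped in, it springs back to 0.1 or so, snapped in it stays below 0.03. Snapping it in takes roughly 8 to 15 N straight down at the press point.
- brake_hinge (a point): Point on the hinge axis of the brake cover, mid-width, 30 mm above the counter. The axis is level, along the organizer's x. The frame turns with the cover: its -y axis runs from the hinge along the cover to the free end, its z axis is normal to the cover's upper face.
- brake_press (a point): Press point on the upper face of the brake cover, 55 mm from the hinge towards the free end. The cover is a white plate 34 mm wide, 86 mm long (free end 84 mm from the hinge), 6 mm thick; shut, its upper face lies level 33 mm above the counter. A side arm reaches from it over the tray flange. Axes as brake_hinge.
- bottle (a point): Brown round tablet bottle, 72 mm in diameter, fixed upright in the centre pocket of the turntable, on the turning axis; it cannot come out. Origin at the centre of its underside, 22 mm above the counter, z up. Its shoulder ends 75 mm and its neck (28 mm diameter, three lugs reaching 40 mm diameter) 96 mm above the origin.
- cap: White ribbed round safety cap, 50 mm diameter, 32 mm high, 30 g, locked on the bottle. Origin at the centre of its underside, z up. Locked, its origin is 83 mm above the bottle's and their x axes agree. A spring holds it up in its lock (6 N at first, 10 N fully down); it goes down 5.5 mm to a hard stop and must be 4 mm or more down to turn.
- cap_top (a point): Centre of the cap's flat top; axes as the cap; its side is free to grip all round, the upper 13 mm are solid. Pushed down, it turns counter-clockwise seen from above; 42 to 78 degrees from locked (aim for 60) it is free to lift, beyond is a stop. Let up there, it stands 2 mm above its locked height; lifted about 16 mm more it is clear of the neck.
- leaf: White ceramic catch-all dish shaped like a leaf, 190 mm by 105 mm, 14 mm high, on the counter; bystander.
- keys: Two steel mailbox keys on a ring, about 75 mm, lying in the leaf dish; bystander.
- flashlight: Black plastic flashlight with a press button, 120 mm long, 38 mm high, lying on the counter; origin under its middle, x along it; bystander.
- opener: Chrome bottle opener, flat, 110 mm long, 6 mm high, on the counter; x along it; bystander.
Things that resemble listed ones, but are neither listed nor needed, are in the scene too. There is more than one size of the cap; the one meant has the size given above.

How it is judged:
By the outcome, as a careful person would: the job done as asked, in the order asked, and still so for the second after the job is handed in, while the arm keeps its last pose, push and grip.
It also fails if it takes over 45 s, if anything falls off the work surface, if the arm or the gripper's body presses on something with over 40 N, if the wrist force passes 120 N, or if a joint passes its speed limit or range.

## Working session

There is one attempt and no reset: what is moved stays moved. The work goes in short steps, Python scripts to look and compute and a tool call to move; the robot and the scene stay as the last step left them, time stands still between calls to the robot, and variables do not carry over. Pictures are saved under pics/ and viewed, and the job is handed in when it is done.

Besides the shell and the picture viewer there is one more tool, called after "Emit:" by a JSON object that holds its "fn" and its "kwargs". servo_tool: Moves the arm, as the interface text tells. Its arguments: {"type":"object","properties":{"series":{"type":"array","items":{"type":"object","properties":{"travel":{"type":"array","items":{"type":"number"}},"angular":{"type":"array","items":{"type":"number"}}}}},"claw":{"type":"number"},"squeeze":{"type":"number"}},"required":["series"]}

```bash
ls; mkdir -p pics; python3 - <<'E'
from bench import ctrl
import cv2
print(ctrl.get_state())
for n in ("scene","top","wrist"):
    c=ctrl.calibration(n);print(n,c)
    cv2.imwrite(f"pics/{n}0.png",ctrl.get_image(n)[:,:,::-1])
E
```

```text
pics
{'time': 0.0, 'joint_positions': array([-1.18291602,  0.32181074, -0.07008832,  1.45166055,  0.02261864,
        1.37078699, -0.05687826]), 'qd': array([-0.00028723, -0.00021681, -0.00085554,  0.00018334, -0.00182523,
        0.00083555, -0.00187156]), 'joint_torque': array([-1.54850368e-04, -4.91295147e+01, -4.04037489e-01, -3.12519872e+01,
       -6.39300956e-02,  4.39324498e-02,  1.81159926e-04]), 'position': array([0.23719759, 0.6046136 , 0.23247673]), 'tool_rot': array([-5.83585496e-01, -3.08667159e+00,  2.92725938e-03]), 'ft_force': array([-0.47173742, -0.10671363,  0.60936067]), 'torque': array([0.03180006, 0.02455677, 0.02231034]), 'grip_width': 0.9994655206134797}
scene {'fx': 439.32766197875816, 'fy': 439.32766197875816, 'cx': 288.5989641910234, 'cy': 204.49705645252791, 'rvec': array([ 0.86119609,  2.68186893, -0.91355764]), 'tvec': array([ 0.46357065, -0.17268557,  1.72150401])}
top {'fx': 452.7740014639931, 'fy': 452.7740014639931, 'cx': 279.88086980838267, 'cy': 206.4112198142742, 'rvec': array([ 2.09815425, -2.13897955,  0.1672388 ]), 'tvec': array([0.01370316, 0.55607995, 1.1772325 ])}
wrist {'fx': 350.4500457439564, 'fy': 350.4500457439564, 'cx': 283.0246320713483, 'cy': 209.15153311234022, 'rvec': array([-2.41940111, -1.65063837, -0.20290681]), 'tvec': array([-0.64982534, -0.02967658,  0.39180227])}
```

View pics/scene0.png

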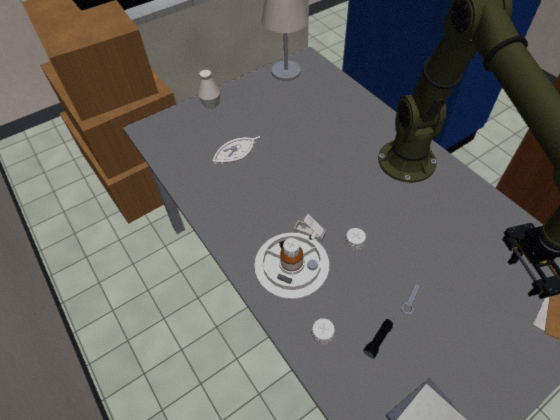

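View pics/top0.png

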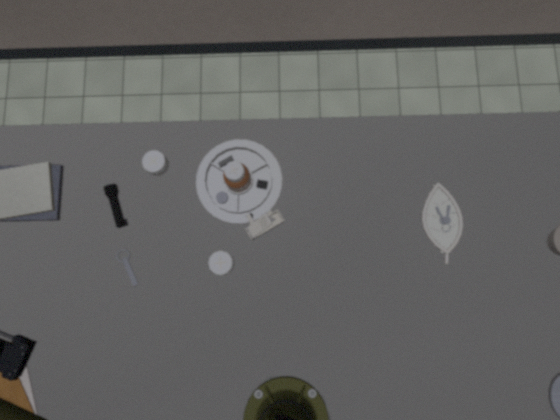

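View pics/wrist0.png

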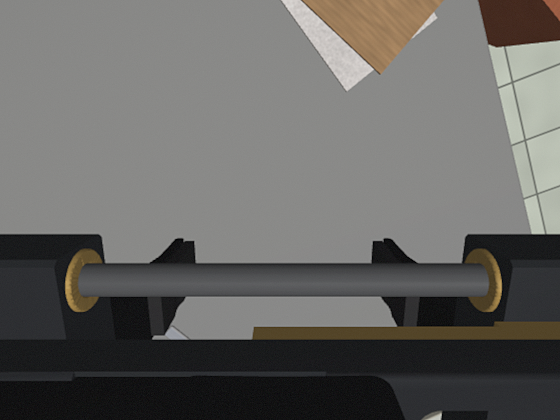

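```bash
cat > h.py <<'E'
import numpy as np, cv2
from bench import ctrl
def ray(cal,uv):
    R,_=cv2.Rodrigues(np.array(cal['rvec']));t=np.array(cal['tvec'])
    d=R.T@np.array([(uv[0]-cal['cx'])/cal['fx'],(uv[1]-cal['cy'])/cal['fy'],1.])
    return -R.T@t,d
def onz(cal,uv,z):
    o,d=ray(cal,uv);return o+d*(z-o[2])/d[2]
def proj(cal,P):
    K=np.array([[cal['fx'],0,cal['cx']],[0,cal['fy'],cal['cy']],[0,0,1]])
    return cv2.projectPoints(np.array(P,float).reshape(-1,3),np.array(cal['rvec']),np.array(cal['tvec']),K,None)[0][:,0]
E
python3 - <<'E'
from h import *
for n,(x0,x1,y0,y1) in dict(top=(185,305,125,265),scene=(245,380,200,310)).items():
    im=cv2.imread(f'pics/{n}0.png')[y0:y1,x0:x1]
    im=cv2.convertScaleAbs(im,alpha=1.15)
    cv2.imwrite(f'pics/{n}0c.png',cv2.resize(im,None,fx=4,fy=4,interpolation=cv2.INTER_CUBIC)) 
E
```

```text
(no output)
```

View pics/top0c.png

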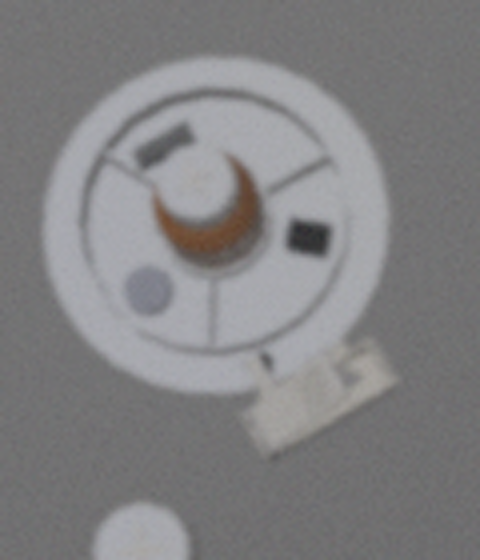

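View pics/scene0c.png

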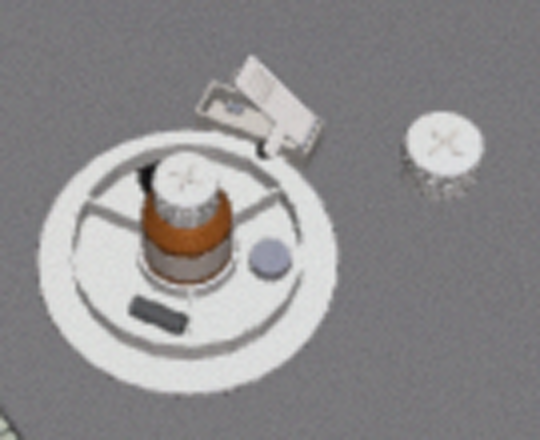

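```bash
python3 - <<'E'
from h import *
from scipy.optimize import least_squares
cal=ctrl.calibration('top')
im=cv2.imread('pics/top0.png');hsv=cv2.cvtColor(im,cv2.COLOR_BGR2HSV)
g=cv2.cvtColor(im,cv2.COLOR_BGR2GRAY)
print(g[180,200:215],g[225,265], hsv[225,262],hsv[183,203],hsv[250,150])
m=(g>135).astype(np.uint8); m[:, :190]=0;m[:,300:]=0;m[:130]=0;m[245:]=0
c=max(cv2.findContours(m,cv2.RETR_EXTERNAL,cv2.CHAIN_APPROX_NONE)[0],key=cv2.contourArea)[:,0].astype(float)
P=np.array([onz(cal,p,0.022)[:2] for p in c])
f=lambda q:np.linalg.norm(P-q[:2],axis=1)-q[2]
r=least_squares(f,[*P.mean(0),.122],loss='cauchy',f_scale=.002);print('tray',r.x)
ctr=r.x[:2]
# housing: points outside radius
H=np.array([p for p in P if np.linalg.norm(p-ctr)>.128])
print(H[::4].round(3).tolist(), c[[i for i,p in enumerate(P) if np.linalg.norm(p-ctr)>.128]][::4].tolist())
s=ctrl.calibration('scene')
print('cap top scene',onz(s,(245+187/4,200+180/4),.137),'top',onz(cal,(185+196/4,125+183/4),.137))
for z in(.022,.03):print(z,[onz(cal,(185+u/4,125+v/4),z).round(3) for u,v in((398,380),(272,458),(240,415))])
E
```

```text
[146 145 145 141 127 112 114 132 141 146 148 145 148 147 146] 129 [ 30   8 130] [115  10 149] [130   8  98]
tray [0.63123049 0.11312813 0.11120231]
[[0.726, 0.2], [0.494, 0.087], [0.486, 0.076], [0.494, 0.065], [0.499, 0.057], [0.51, 0.059], [0.518, 0.037], [0.521, 0.034]] [[210.0, 151.0], [250.0, 231.0], [254.0, 234.0], [258.0, 231.0], [261.0, 229.0], [260.0, 225.0], [268.0, 222.0], [269.0, 221.0]]
cap top scene [0.64096328 0.12308187 0.137     ] top [0.63562368 0.1169971  0.137     ]
0.022 [array([ 0.523, -0.009,  0.022]), array([0.471, 0.079, 0.022]), array([0.501, 0.101, 0.022])]
0.03 [array([ 0.522, -0.009,  0.03 ]), array([0.47 , 0.078, 0.03 ]), array([0.5 , 0.1 , 0.03])]
```

```bash
python3 - <<'E'
from h import *
from scipy.optimize import least_squares
cal=ctrl.calibration('top')
im=cv2.imread('pics/top0.png');g=cv2.GaussianBlur(cv2.cvtColor(im,cv2.COLOR_BGR2GRAY),(3,3),0)
m=(g>122).astype(np.uint8); m[:, :190]=0;m[:,300:]=0;m[:130]=0;m[245:]=0
c=max(cv2.findContours(m,cv2.RETR_EXTERNAL,cv2.CHAIN_APPROX_NONE)[0],key=cv2.contourArea)[:,0].astype(float)
P=np.array([onz(cal,p,0.022)[:2] for p in c])
f=lambda q:np.linalg.norm(P-q[:2],axis=1)-q[2]
r=least_squares(f,[*P.mean(0),.122],loss='cauchy',f_scale=.002);print('tray',r.x)
ctr=r.x[:2]
s=ctrl.get_state();R,_=cv2.Rodrigues(s['tool_rot']);print(R.round(4))
yaw=np.radians(30.8)
T=ctr+np.array([[np.cos(yaw),-np.sin(yaw)],[np.sin(yaw),np.cos(yaw)]])@[-.145,0]
d=np.array([*T,.28])-s['position'];print('to housing',T,'tool delta',R.T@d)
E
```

```text
tray [0.63873169 0.11856982 0.12020628]
[[-9.310e-01  3.651e-01 -4.000e-04]
 [ 3.651e-01  9.310e-01 -1.400e-03]
 [-1.000e-04 -1.400e-03 -1.000e+00]]
to housing [0.51418251 0.0443236 ] tool delta [-0.46242397 -0.42068334 -0.04660268]
```

Emit:
{"fn": "servo_tool", "kwargs": {"series": [{"travel": [-0.035, -0.032, -0.004], "angular": [0, 0, 0]}, {"travel": [-0.035, -0.032, -0.004], "angular": [0, 0, 0]}, {"travel": [-0.035, -0.032, -0.004], "angular": [0, 0, 0]}, {"travel": [-0.035, -0.032, -0.004], "angular": [0, 0, 0]}, {"travel": [-0.035, -0.032, -0.004], "angular": [0, 0, 0]}], "claw": 0}}

```text
time: 0.65
position: [0.3424, 0.3903, 0.2535]
tool_rot: [-0.584, -3.087, 0.0]
ft_force: [1.2, -0.4, -0.3]
grip_width: 0.631
```

Emit:
{"fn": "servo_tool", "kwargs": {"series": [{"travel": [-0.035, -0.032, -0.004], "angular": [0, 0, 0]}, {"travel": [-0.035, -0.032, -0.004], "angular": [0, 0, 0]}, {"travel": [-0.035, -0.032, -0.004], "angular": [0, 0, 0]}, {"travel": [-0.035, -0.032, -0.004], "angular": [0, 0, 0]}, {"travel": [-0.035, -0.032, -0.004], "angular": [0, 0, 0]}]}}

```text
time: 1.15
position: [0.4467, 0.1775, 0.2737]
tool_rot: [0.584, 3.087, 0.001]
ft_force: [1.4, -0.3, 0.0]
grip_width: 0.168
```

Emit:
{"fn": "servo_tool", "kwargs": {"series": [{"travel": [-0.035, -0.032, 0], "angular": [0, 0, 0]}, {"angular": [0, 0, 0.13], "travel": [0, 0, 0]}, {"angular": [0, 0, 0.13], "travel": [0, 0, 0]}, {"angular": [0, 0, 0.13], "travel": [0, 0, 0]}, {"angular": [0, 0, 0.13], "travel": [0, 0, 0]}]}}

```text
time: 1.65
position: [0.4671, 0.1366, 0.2733]
tool_rot: [-1.366, -2.829, 0.0]
ft_force: [0.2, 0.1, -0.6]
grip_width: 0.006
```

```bash
python3 - <<'E'
from h import *
s=ctrl.get_state();print(s['time'],s['position'],s['tool_rot'],s['joint_positions'],s['ft_force'])
w=ctrl.calibration('wrist');cv2.imwrite('pics/w1.png',ctrl.get_image('wrist')[:,:,::-1])
print(w, ray(w,(280,210)))
np.save('w1.npy',w,allow_pickle=True)
E
```

```text
1.65 [0.46707375 0.13660657 0.27329103] [-1.36562316e+00 -2.82880972e+00  4.97976911e-04] [-0.67303746 -0.05668223  0.32200737  1.79177175  0.018114    1.40412852
  0.3167556 ] [ 0.22602713  0.11983654 -0.60978933]
{'fx': 350.4500457439564, 'fy': 350.4500457439564, 'cx': 283.0246320713483, 'cy': 209.15153311234022, 'rvec': array([-2.74322869, -0.957217  , -0.11869819]), 'tvec': array([-0.45084102, -0.21689089,  0.38521047])} (array([0.42517345, 0.18979671, 0.42648696]), array([ 0.146915  , -0.19919409, -0.96892623]))
```

View pics/w1.png

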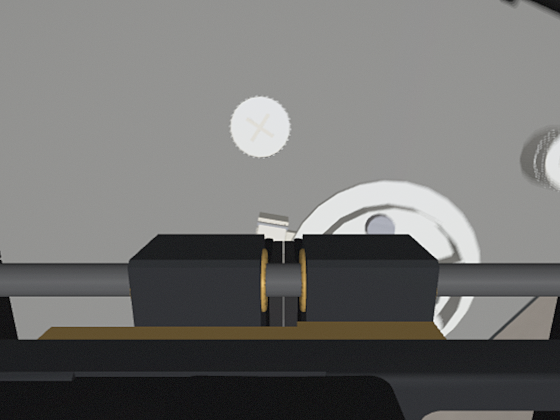

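Emit:
{"fn": "servo_tool", "kwargs": {"series": [{"travel": [-0.045, 0, -0.01], "angular": [0, 0, 0.07]}, {"travel": [-0.045, 0, -0.01], "angular": [0, 0, 0.07]}, {"travel": [-0.045, 0, -0.01], "angular": [0, 0, 0]}, {"travel": [0, 0, 0], "angular": [0, 0, 0]}]}}

```text
time: 2.1
position: [0.5466, 0.0186, 0.3049]
tool_rot: [1.561, 2.721, -0.002]
ft_force: [-0.5, -1.1, -0.7]
grip_width: 0.003
```

```bash
python3 - <<'E'
from h import *
s=ctrl.get_state();print(s['time'],s['position'],s['tool_rot'],s['joint_positions'],s['ft_force'])
w=ctrl.calibration('wrist');cv2.imwrite('pics/w2.png',ctrl.get_image('wrist')[:,:,::-1])
np.save('w2.npy',w,allow_pickle=True)
E
```

```text
2.1 [0.54661309 0.01862829 0.30488957] [ 1.56117238e+00  2.72052936e+00 -2.46563975e-03] [-0.53408961  0.06787674  0.47644099  1.6159076  -0.02724664  1.46210864
  0.47313232] [-0.50410621 -1.097572   -0.70481926]
```

View pics/w2.png

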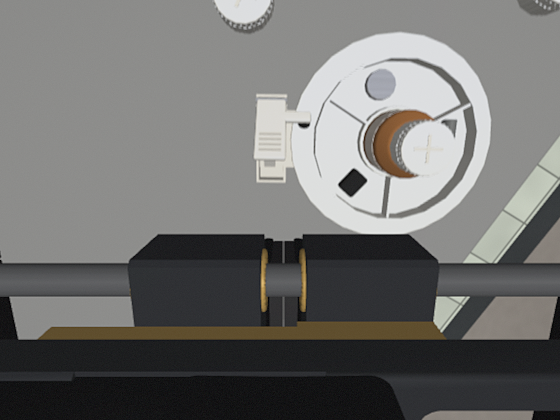

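```bash
python3 - <<'E'
import cv2
im=cv2.imread('pics/w2.png')[80:200,235:335]
cv2.imwrite('pics/w2c.png',cv2.resize(im,None,fx=5,fy=5,interpolation=cv2.INTER_CUBIC))
E
```

```text
(no output)
```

View pics/w2c.png

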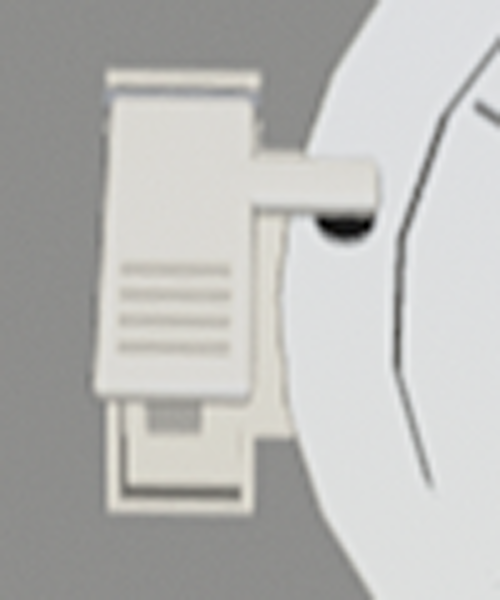

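```bash
cat > m.py <<'E'
from h import *
from scipy.optimize import least_squares
w=np.load('w2.npy',allow_pickle=True).item()
q=lambda u,v,z:onz(w,(235+u/5,80+v/5),z)
for n,u,v,z in(('hL',107,71,.028),('hR',262,71,.028),('fL',108,513,.026),('fR',252,513,.026),('hingeL',108,92,.033),('hingeR',260,92,.033)):
    print(n,q(u,v,z).round(4))
im=cv2.imread('pics/w2.png');g=cv2.GaussianBlur(cv2.cvtColor(im,cv2.COLOR_BGR2GRAY),(3,3),0)
# tray outer
pts=[]
for a in np.arange(0,360,2):
    for r in np.arange(115,80,-.5):
        u,v=393+r*np.cos(np.radians(a)),132+r*np.sin(np.radians(a))
        if 0<=u<559 and 0<=v<232 and g[int(round(v)),int(round(u))]>195: pts.append((u,v));break
P=np.array([onz(w,p,.022)[:2] for p in pts])
r=least_squares(lambda x:np.linalg.norm(P-x[:2],axis=1)-x[2],[.638,.118,.122],loss='cauchy',f_scale=.001);print('tray',r.x)
# cap top
pts=[]
for uv in [(428,150)]: print('captop',onz(w,uv,.137))
np.save('ctr.npy',r.x)
E
python3 m.py
```

```text
hL [0.4716 0.0861 0.028 ]
hR [0.5029 0.1044 0.028 ]
fL [ 0.5229 -0.0054  0.026 ]
fR [0.5539 0.0127 0.026 ]
hingeL [0.4745 0.0821 0.033 ]
hingeR [0.5049 0.0998 0.033 ]
tray [0.63852112 0.12136512 0.1206238 ]
captop [0.63956302 0.12040096 0.137     ]
```

```bash
python3 - <<'E'
import cv2
im=cv2.imread('pics/w2.png')[90:200,360:480]
cv2.imwrite('pics/w2d.png',cv2.resize(im,None,fx=5,fy=5,interpolation=cv2.INTER_CUBIC))
E
```

```text
(no output)
```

View pics/w2d.png

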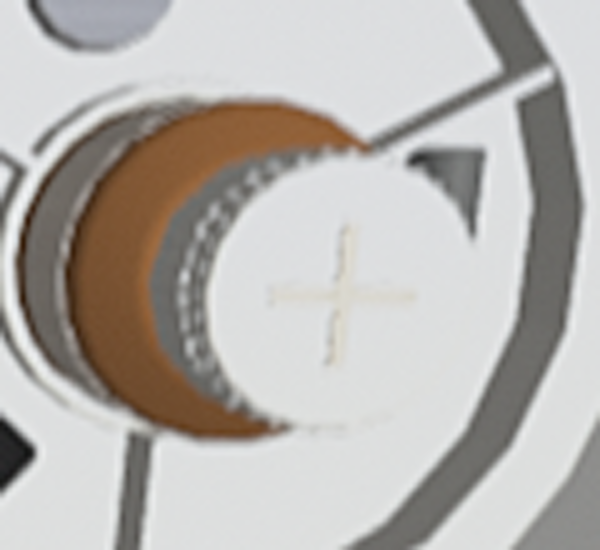

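Emit:
{"fn": "servo_tool", "kwargs": {"series": [{"travel": [0.025, -0.007, 0.035], "angular": [0, 0, 0]}, {"travel": [0.02, -0.0065, 0.045], "angular": [0, 0, 0]}, {"travel": [0, 0, 0.048], "angular": [0, 0, 0]}, {"travel": [0, 0, 0.048], "angular": [0, 0, 0]}, {"travel": [0, 0, 0], "angular": [0, 0, 0]}]}}

```text
time: 2.65
position: [0.5034, 0.0585, 0.1214]
tool_rot: [-1.543, -2.725, 0.014]
ft_force: [-1.6, -0.1, -0.2]
grip_width: 0.006
```

```bash
python3 - <<'E'
from h import *
s=ctrl.get_state();print(s['position'],s['ft_force'])
im=ctrl.get_image('scene')[:,:,::-1][180:320,230:400]
cv2.imwrite('pics/s1.png',cv2.resize(im,None,fx=4,fy=4,interpolation=cv2.INTER_CUBIC))
E
```

```text
[0.50340573 0.05847078 0.12135189] [-1.63076289 -0.07054911 -0.16138338]
```

View pics/s1.png

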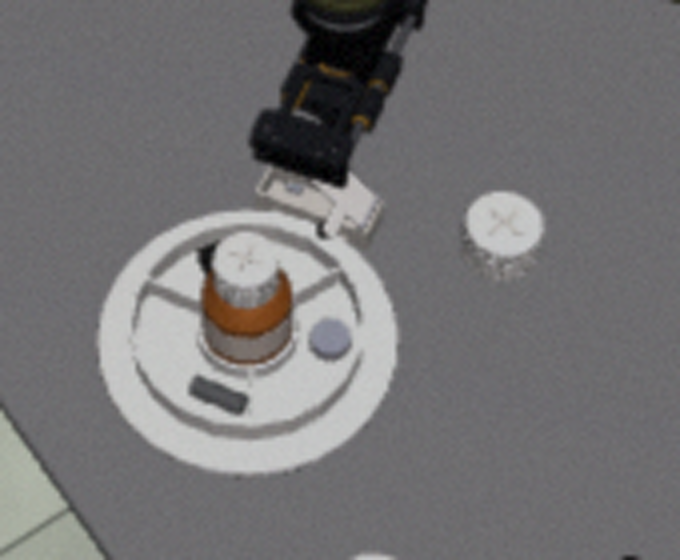

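Emit:
{"fn": "servo_tool", "kwargs": {"series": [{"travel": [-0.011, 0.003, 0.01], "angular": [0, 0, 0]}, {"travel": [0, 0, 0.01], "angular": [0, 0, 0]}, {"travel": [0, 0, 0.01], "angular": [0, 0, 0]}, {"travel": [0, 0, 0.01], "angular": [0, 0, 0]}]}}

```text
time: 3.1
position: [0.5184, 0.0501, 0.0877]
tool_rot: [1.552, 2.73, 0.002]
ft_force: [0.4, -0.1, 0.6]
grip_width: 0.004
```

Emit:
{"fn": "servo_tool", "kwargs": {"series": [{"travel": [0, 0, 0.008], "angular": [0, 0, 0]}, {"travel": [0, 0, 0.008], "angular": [0, 0, 0]}, {"travel": [0, 0, 0.006], "angular": [0, 0, 0]}]}}

```text
time: 3.4
position: [0.5175, 0.0501, 0.0648]
tool_rot: [-1.552, -2.731, 0.0]
ft_force: [-0.2, -0.5, 0.6]
grip_width: 0.005
```

Emit:
{"fn": "servo_tool", "kwargs": {"series": [{"travel": [-0.003, -0.004, 0.006], "angular": [0, 0, 0]}, {"travel": [0, 0, 0.006], "angular": [0, 0, 0]}, {"travel": [0, 0, 0.004], "angular": [0, 0, 0]}]}}

```text
time: 3.7
position: [0.5162, 0.044, 0.0501]
tool_rot: [1.553, 2.73, -0.001]
ft_force: [-1.9, -3.1, 6.1]
grip_width: 0.007
```

Emit:
{"fn": "servo_tool", "kwargs": {"series": [{"travel": [0, 0, 0.002], "angular": [0, 0, 0]}, {"travel": [0, 0, 0.002], "angular": [0, 0, 0]}, {"travel": [0, 0, 0.002], "angular": [0, 0, 0]}]}}

```text
time: 4.0
position: [0.5163, 0.0451, 0.0439]
tool_rot: [1.552, 2.73, 0.001]
ft_force: [-4.2, -2.5, 15.5]
grip_width: 0.008
```

Emit:
{"fn": "servo_tool", "kwargs": {"series": [{"travel": [0, 0, 0.0015], "angular": [0, 0, 0]}, {"travel": [0, 0, 0], "angular": [0, 0, 0]}]}}

```text
time: 4.2
position: [0.5164, 0.045, 0.0439]
tool_rot: [1.553, 2.731, 0.001]
ft_force: [-4.5, -1.9, 15.9]
grip_width: 0.004
```

Emit:
{"fn": "servo_tool", "kwargs": {"series": [{"travel": [0, 0, 0.002], "angular": [0, 0, 0]}, {"travel": [0, 0, 0.002], "angular": [0, 0, 0]}, {"travel": [0, 0, 0], "angular": [0, 0, 0]}]}}

```text
time: 4.5
position: [0.5167, 0.0452, 0.043]
tool_rot: [-1.552, -2.73, -0.003]
ft_force: [-13.5, -3.7, 38.9]
grip_width: 0.008
```

Emit:
{"fn": "servo_tool", "kwargs": {"series": [{"travel": [0, 0, -0.006], "angular": [0, 0, 0]}, {"travel": [0, 0, -0.04], "angular": [0, 0, 0]}, {"travel": [-0.02, 0, -0.04], "angular": [0, 0, 0]}, {"travel": [-0.03, 0, -0.04], "angular": [0, 0, 0]}, {"travel": [-0.03, 0, -0.035], "angular": [0, 0, 0]}], "claw": 0.087}}

```text
time: 5.0
position: [0.5572, -0.0229, 0.201]
tool_rot: [1.549, 2.732, 0.003]
ft_force: [0.2, 1.0, 0.0]
grip_width: 0.377
```

```bash
python3 - <<'E'
from h import *
s=ctrl.get_state();print(s['time'],s['position'],s['tool_rot'],s['joint_positions'],s['ft_force'])
w=ctrl.calibration('wrist');cv2.imwrite('pics/w3.png',ctrl.get_image('wrist')[:,:,::-1])
np.save('w3.npy',w,allow_pickle=True)
im=ctrl.get_image('scene')[:,:,::-1][180:320,230:400]
cv2.imwrite('pics/s3.png',cv2.resize(im,None,fx=4,fy=4,interpolation=cv2.INTER_CUBIC))
E
```

```text
5.0 [ 0.55721243 -0.02294797  0.20100872] [1.54946519 2.73249627 0.00305845] [-0.46362751  0.14807599  0.5059703   1.74718867 -0.07671333  1.26429493
  0.59990805] [0.19371821 1.00630052 0.01847389]
```

View pics/w3.png

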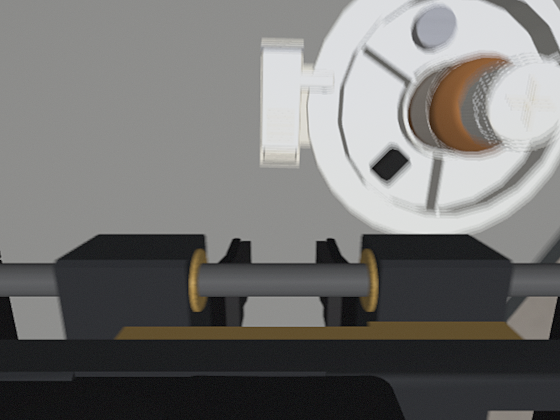

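View pics/s3.png

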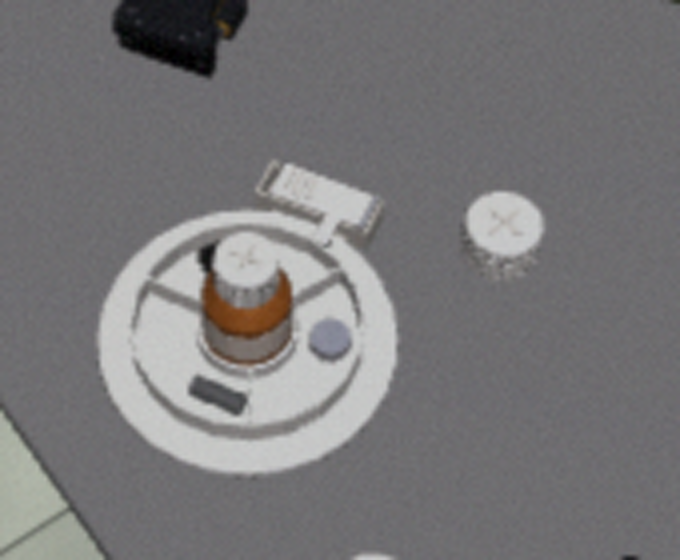

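Emit:
{"fn": "servo_tool", "kwargs": {"series": [{"travel": [0.02, 0.036, -0.02], "angular": [0, 0, 0]}, {"travel": [0.02, 0.036, -0.02], "angular": [0, 0, 0]}, {"travel": [0.02, 0.036, -0.01], "angular": [0, 0, 0]}, {"travel": [0.02, 0.036, 0], "angular": [0, 0, 0]}, {"travel": [0, 0, 0], "angular": [0, 0, 0]}]}}

```text
time: 5.6
position: [0.6396, 0.1285, 0.2464]
tool_rot: [-1.536, -2.736, -0.003]
ft_force: [-0.3, 1.3, -0.6]
grip_width: 0.917
```

Emit:
{"fn": "servo_tool", "kwargs": {"series": [{"travel": [0, 0, 0], "angular": [0, 0, 0]}, {"travel": [0, 0, 0], "angular": [0, 0, 0]}]}}

```text
time: 5.8
position: [0.6388, 0.1181, 0.248]
tool_rot: [-1.553, -2.729, 0.003]
ft_force: [-0.1, -0.3, 0.5]
grip_width: 0.989
```

```bash
python3 - <<'E'
from h import *
s=ctrl.get_state();print(s['time'],s['position'],s['tool_rot'],s['joint_positions'],s['ft_force'])
w=ctrl.calibration('wrist');im=ctrl.get_image('wrist')[:,:,::-1].copy();cv2.imwrite('pics/w4.png',im)
np.save('w4.npy',w,allow_pickle=True)
R,_=cv2.Rodrigues(s['tool_rot']);print(R.T@(np.array([.6393,.1205,.121])-s['position']))
h=np.array([.4897,.091,.030]);ym=np.array([.489,-.872,0]);xx=np.array([.872,.489,0])
for a in (0,.1):
    P=[h+ym*(84*np.cos(a)-3*np.sin(a))*1e-3+xx*s_*.017+np.array([0,0,(84*np.sin(a)+3*np.cos(a))*1e-3]) for s_ in(-1,1)]
    print(a,proj(w,P).round(1))
print('housing end',proj(w,[[ .5229,-.0054,.026],[.5539,.0127,.026]]),proj(w,[h+xx*.017+[0,0,.003],h-xx*.017+[0,0,.003]]))
E
```

```text
5.8 [0.63877576 0.11812032 0.24796392] [-1.55327909e+00 -2.72933775e+00  2.55016366e-03] [-0.56221853  0.32894444  0.43639869  1.44481391 -0.13846053  1.40035325
  0.41335901] [-0.08080899 -0.34737205  0.46566875]
[0.00174604 0.00192161 0.12696076]
0 [[135.2 213.9]
 [166.5 214.6]]
0.1 [[132.  215.2]
 [163.9 216. ]]
housing end [[137.88542283 226.33697058]
 [169.97080599 226.59080399]] [[161.9314476  135.91706575]
 [128.86915449 135.0679774 ]]
```

View pics/w4.png

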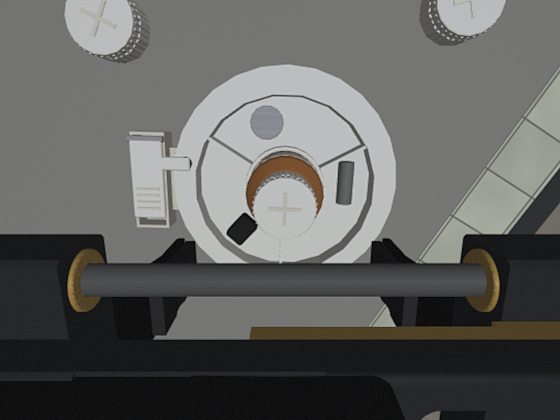

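```bash
python3 - <<'E'
from h import *
im=cv2.imread('pics/w4.png')
cv2.imwrite('pics/w4c.png',cv2.resize(im[115:240,110:210],None,fx=6,fy=6,interpolation=cv2.INTER_CUBIC)[:, :600][:750])
w=np.load('w4.npy',allow_pickle=True).item();print(onz(w,(284.5,209),.137))
cv2.imwrite('pics/w4c.png',cv2.resize(im[125:235,110:210],None,fx=5,fy=5,interpolation=cv2.INTER_CUBIC))
E
```

```text
[0.63908977 0.11957346 0.137     ]
```

View pics/w4c.png

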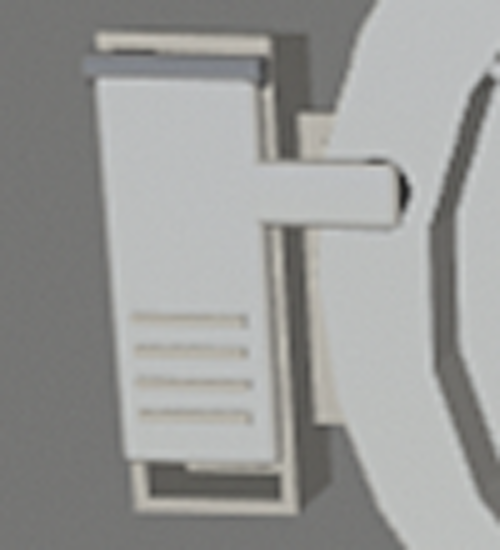

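Emit:
{"fn": "servo_tool", "kwargs": {"series": [{"travel": [0.0015, 0.0015, 0.03], "angular": [0, 0, 0]}, {"travel": [0, 0, 0.035], "angular": [0, 0, 0]}, {"travel": [0, 0, 0.035], "angular": [0, 0, 0]}, {"travel": [0, 0, 0.02], "angular": [0, 0, 0]}, {"travel": [0, 0, 0.007], "angular": [0, 0, 0]}], "squeeze": 40}}

```text
time: 6.35
position: [0.638, 0.1195, 0.1194]
tool_rot: [-1.554, -2.727, 0.005]
ft_force: [-0.4, -0.1, 0.3]
grip_width: 1.0
```

Emit:
{"fn": "servo_tool", "kwargs": {"series": [{"travel": [0, 0, 0], "angular": [0, 0, 0]}, {"travel": [0, 0, 0], "angular": [0, 0, 0]}]}}

```text
time: 6.55
position: [0.6409, 0.1207, 0.1237]
tool_rot: [1.553, 2.729, 0.003]
ft_force: [-0.1, -0.5, 0.5]
grip_width: 0.998
```

Emit:
{"fn": "servo_tool", "kwargs": {"series": [{"travel": [-0.0005, -0.0015, 0.0025], "angular": [0, 0, 0]}, {"travel": [0, 0, 0], "angular": [0, 0, 0]}]}}

```text
time: 6.75
position: [0.6395, 0.1197, 0.1206]
tool_rot: [1.552, 2.73, 0.002]
ft_force: [-1.0, -0.2, 0.3]
grip_width: 1.0
```

Emit:
{"fn": "servo_tool", "kwargs": {"series": [{"travel": [0, 0, 0], "angular": [0, 0, 0]}, {"travel": [0, 0, 0], "angular": [0, 0, 0]}, {"travel": [0, 0, 0], "angular": [0, 0, 0]}, {"travel": [0, 0, 0], "angular": [0, 0, 0]}, {"travel": [0, 0, 0], "angular": [0, 0, 0]}], "claw": 0.04, "squeeze": 40}}

```text
time: 7.25
position: [0.639, 0.1199, 0.1195]
tool_rot: [-1.552, -2.731, 0.0]
ft_force: [-0.1, -1.2, -0.5]
grip_width: 0.633
```

Emit:
{"fn": "servo_tool", "kwargs": {"series": [{"travel": [0, 0, 0], "angular": [0, 0, 0]}, {"travel": [0, 0, 0], "angular": [0, 0, 0]}]}}

```text
time: 7.45
position: [0.6389, 0.1198, 0.1196]
tool_rot: [-1.552, -2.731, 0.0]
ft_force: [-0.1, 0.1, 0.0]
grip_width: 0.57
```

Emit:
{"fn": "servo_tool", "kwargs": {"series": [{"travel": [0, 0, 0], "angular": [0, 0, 0]}, {"travel": [0, 0, 0.0015], "angular": [0, 0, 0]}, {"travel": [0, 0, 0.0015], "angular": [0, 0, 0]}, {"travel": [0, 0, 0.0015], "angular": [0, 0, 0]}], "squeeze": 50}}

```text
time: 7.85
position: [0.6391, 0.1199, 0.1163]
tool_rot: [-1.553, -2.731, -0.001]
ft_force: [-3.7, -1.0, 8.5]
grip_width: 0.568
```

Emit:
{"fn": "servo_tool", "kwargs": {"series": [{"travel": [0, 0, 0.001], "angular": [0, 0, 0]}, {"travel": [0, 0, 0.001], "angular": [0, 0, 0]}, {"travel": [0, 0, 0], "angular": [0, 0, 0]}]}}

```text
time: 8.15
position: [0.6391, 0.1198, 0.1146]
tool_rot: [-1.553, -2.731, -0.001]
ft_force: [-3.3, 0.0, 8.8]
grip_width: 0.57
```

Emit:
{"fn": "servo_tool", "kwargs": {"series": [{"travel": [0, 0, 0.001], "angular": [0, 0, 0]}, {"travel": [0, 0, 0.0005], "angular": [0, 0, 0]}, {"travel": [0, 0, 0], "angular": [0, 0, 0]}]}}

```text
time: 8.45
position: [0.6391, 0.1198, 0.1139]
tool_rot: [-1.553, -2.731, -0.001]
ft_force: [-5.6, -1.1, 12.5]
grip_width: 0.567
```

Down against the stop. Now twist CCW (tool −z), about 60°.

Emit:
{"fn": "servo_tool", "kwargs": {"series": [{"travel": [0, 0, 0], "angular": [0, 0, -0.08]}, {"travel": [0, 0, 0], "angular": [0, 0, -0.08]}, {"travel": [0, 0, 0], "angular": [0, 0, -0.08]}, {"travel": [0, 0, 0], "angular": [0, 0, -0.08]}]}}

```text
time: 8.85
position: [0.6398, 0.1203, 0.1139]
tool_rot: [1.092, 2.944, 0.003]
ft_force: [-4.0, -0.2, 10.7]
grip_width: 0.567
```

```bash
python3 - <<'E'
from h import *
s=ctrl.get_state();print(s['position'],s['ft_force'],s['torque'],s['joint_positions'],s['grip_width'])
R,_=cv2.Rodrigues(s['tool_rot']);print(np.degrees(np.arctan2(R[1,1],R[0,1])))
E
```

```text
[0.63978774 0.1203487  0.11392501] [-4.03403803 -0.24463589 10.71380711] [-0.15287007  0.82085293 -0.05862341] [-0.50610129  0.41154444  0.35678533  1.60460153 -0.15468905  1.15095541
  0.7464845 ] 0.5665067558891022
49.28854723032159
```

Emit:
{"fn": "servo_tool", "kwargs": {"series": [{"travel": [0, 0, 0], "angular": [0, 0, -0.08]}, {"travel": [0, 0, 0], "angular": [0, 0, -0.08]}, {"travel": [0, 0, 0], "angular": [0, 0, -0.08]}, {"travel": [0, 0, 0], "angular": [0, 0, -0.08]}, {"travel": [0, 0, 0], "angular": [0, 0, -0.08]}]}}

```text
time: 9.35
position: [0.6397, 0.1205, 0.1139]
tool_rot: [0.486, 3.102, 0.003]
ft_force: [-4.4, 0.4, 10.3]
grip_width: 0.572
```

Emit:
{"fn": "servo_tool", "kwargs": {"series": [{"travel": [0, 0, 0], "angular": [0, 0, -0.08]}, {"travel": [0, 0, 0], "angular": [0, 0, -0.08]}, {"travel": [0, 0, 0], "angular": [0, 0, -0.08]}, {"travel": [0, 0, 0], "angular": [0, 0, -0.08]}, {"travel": [0, 0, 0], "angular": [0, 0, 0]}]}}

```text
time: 9.85
position: [0.6397, 0.1197, 0.1139]
tool_rot: [-0.012, 3.14, 0.001]
ft_force: [-4.2, -0.6, 10.9]
grip_width: 0.569
```

```bash
python3 - <<'E'
from h import *
s=ctrl.get_state();print(s['position'],s['ft_force'],s['torque'],s['joint_positions'],s['grip_width'])
R,_=cv2.Rodrigues(s['tool_rot']);print(np.degrees(np.arctan2(R[1,1],R[0,1])))
cv2.imwrite('pics/w5.png',ctrl.get_image('wrist')[:,:,::-1])
E
```

```text
[0.63970858 0.11971831 0.11391805] [-4.20919691 -0.58342084 10.93716177] [-0.24585508  0.87227753  0.05474069] [-0.41032657  0.40191908  0.23440409  1.60096138 -0.10012608  1.14852665
  1.42543312] 0.5689461751676885
90.43925731898906
```

View pics/w5.png

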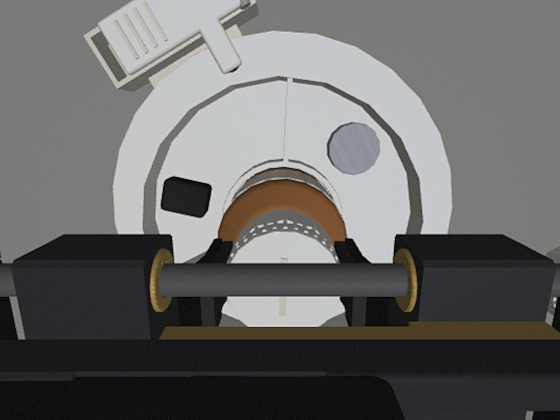

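Emit:
{"fn": "servo_tool", "kwargs": {"series": [{"travel": [0, 0, -0.003], "angular": [0, 0, 0]}, {"travel": [0, 0, -0.003], "angular": [0, 0, 0]}, {"travel": [0, 0, -0.003], "angular": [0, 0, 0]}, {"travel": [0, 0, -0.003], "angular": [0, 0, 0]}]}}

```text
time: 10.3
position: [0.6391, 0.1198, 0.1235]
tool_rot: [-0.01, 3.141, -0.0]
ft_force: [0.1, 0.1, -0.1]
grip_width: 0.568
```

Emit:
{"fn": "servo_tool", "kwargs": {"series": [{"travel": [0, 0, -0.006], "angular": [0, 0, 0]}, {"travel": [0, 0, -0.008], "angular": [0, 0, 0]}, {"travel": [0, 0, -0.01], "angular": [0, 0, 0]}, {"travel": [0, 0, -0.01], "angular": [0, 0, 0]}, {"travel": [0, 0, -0.01], "angular": [0, 0, 0]}]}}

```text
time: 10.8
position: [0.6393, 0.12, 0.1688]
tool_rot: [-0.01, 3.141, 0.0]
ft_force: [0.1, 0.4, -0.2]
grip_width: 0.57
```

Emit:
{"fn": "servo_tool", "kwargs": {"series": [{"travel": [0, 0, -0.004], "angular": [0, 0, 0]}, {"travel": [0, 0, 0], "angular": [0, 0, 0]}, {"travel": [0, 0, 0], "angular": [0, 0, 0]}, {"travel": [0, 0, 0], "angular": [0, 0, 0]}]}}

```text
time: 11.2
position: [0.6387, 0.1198, 0.1709]
tool_rot: [0.01, -3.141, 0.0]
ft_force: [0.4, -0.8, -0.6]
grip_width: 0.568
```

```bash
python3 - <<'E'
from h import *
s=ctrl.get_state();print(s['time'],s['position'],s['tool_rot'],s['ft_force'],s['grip_width'],abs(s['qd']).max())
cv2.imwrite('pics/w6.png',ctrl.get_image('wrist')[:,:,::-1])
im=ctrl.get_image('scene')[:,:,::-1][180:320,230:400]
cv2.imwrite('pics/s6.png',cv2.resize(im,None,fx=4,fy=4,interpolation=cv2.INTER_CUBIC))
E
```

```text
11.2 [0.63866598 0.11981952 0.17093783] [ 9.77024396e-03 -3.14055031e+00  3.65935982e-04] [ 0.38081303 -0.79538951 -0.617129  ] 0.5680367551272605 0.0022761125462381917
```

View pics/w6.png

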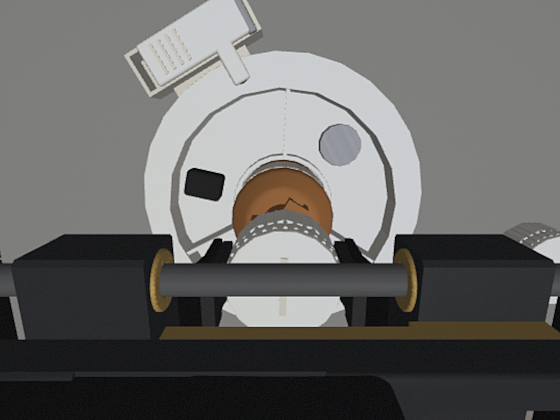

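View pics/s6.png

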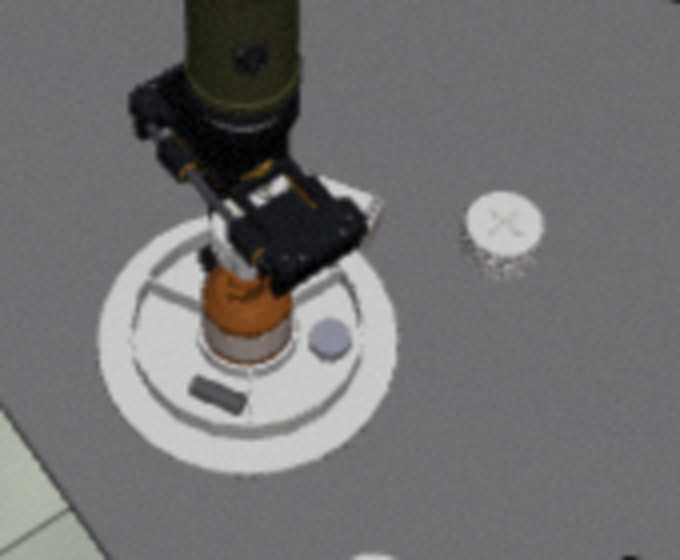

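```bash
python3 -c "
from bench import ctrl
print(ctrl.close_job())"
```

```text
the job is handed in; nothing more can be done
None
```

The job is handed in at about 11.3 s on the robot's clock. The brake cover is shut, and the cap is off and still held above the bottle.

- **Brake:** I pressed the cover down with closed fingers until it hit a hard stop, at about 39 N. After backing off, a wrist view showed the free end within about 1 to 3 px of where it should be when shut. The match was better than for the sprung-back 0.1 rad position. The tray had not turned during the twist, judged by eye from the wrist views.
- **Cap:** I gripped it at 50 N and pushed it 5.7 mm down to its stop. I then turned it about 60° counter-clockwise while it was down and lifted it off without resistance.
- **Last checks:**
  - The bare neck lugs are visible under the cap, and by dead reckoning its underside is about 38 mm above the neck.
  - The tool points straight down, the gripper opening is steady at 49 mm, and the arm is at rest with no notable outside force.
  - The gripper stayed away from the leaf dish, keys, flashlight and opener all through. I did not photograph them again at the end.
  - No check failed. The closest call was the brake image, where one corner of the cover fell between the shut and sprung-back predictions, nearer to shut.

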